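Top up the tilt-out bin from the scale scoop

TASK

Pull the big tilt-out bin fully open to its stop, then take the metal scoop and tip all five wooden brush backs from its spout into the bin, pouring from close above the opening. Stand the empty scoop upright on the table again and push the bin fully shut; leave the other things on the table where they are.

Things in the scene. Friction and masses are not known exactly. Their poses are not given: they have to be found in the camera images.
- bin_unit: Grey steel casing of the big tilt-out bin, fixed to the table: 170 deep (x) x 228 wide (y) x 200 high, with one white bin front filling its -x side. Origin at the centre of its underside. Front edges at x = -85, outer face of the shut bin front at x = -94. Stands beside small_bins, on either side of it.
- small_bins: Bystander: a second fixed casing of the same size, with four small bin fronts, not used. Same frame; its fronts' lips reach to x = -109.
- bin (a joint): Tilt of the bin in rad: 0 = shut, 0.70 = fully open, at its stop; starts shut or ajar (up to 0.12). It turns about the foot of its front, the top coming out to the casing's -x. A stiff pivot (0.35 N m of friction, 2 to 5 N at the handle) holds it wherever it is left.
- bin_pivot (a point): Point on the pivot axis at mid width, at the foot of the front panel, mid thickness: 20 above the table, at x = -90 of the casing. Axes tilt with the bin: x into the bin, y along the pivot, z up the panel; at joint value q they are the casing's axes turned by -q about y. In this frame the panel is x -4 to 4, 224 wide, top edge z = 175; the bin floor's top z = 4, reaching back to x = 130.
- bin_handle (a point): Middle of the bow handle: a level steel bar 10 in diameter, 110 long (y) between two posts, its axis 45 off the panel's outer face (40 clear gap behind the bar) and 10 below the panel's top edge: x = -49, z = 165 in the bin_pivot frame. Axes as bin_pivot. Can be hooked from above through the gap, or pinched.
- bin_mid (a point): Centre of the space inside the bin: x = 65, z = 70 in the bin_pivot frame, axes the same. Open top; back wall to z = 100; side walls 200 apart inside, tops from z = 170 (front) to 100 (back). Fully open, the front's top edge is 154 above the table and 116 ahead of the pivot, the back wall's top 180 above the table and 35 behind it, just inside the casing.
- scoop: Loose scale scoop of bright sheet metal, 0.3 kg empty: flat pan 190 long (x) x 106 wide (y), floor 3 thick, closed back at -x, side walls 55 high falling to 22 at the open spout at +x (100 wide inside, no lip). A strap handle crosses over its middle. Origin at the centre of the underside; z up. The wood slides on it from about 20 degrees of tilt; tip it well past that.
- scoop_grip (a point): Centre of the scoop's black grip bar: 14 thick (x), 20 high (z), 106 long (y), its centre 95 above the underside, over the middle of the pan. Free in front of and behind it and 40 below it. Axes as the scoop.
- scoop_lip (a point): Middle of the scoop's spout edge, at x = 95, z = 3 in the scoop's frame. Axes as the scoop.
- block1: Loose beech brush back no. 1 of five, all alike: drilled wooden block 80 (x) x 32 (y) x 18 (z), 35 g, edges rounded. Origin at the centre of its underside. Starts in the scoop.
- block2: Loose beech brush back no. 2 of five, all alike: drilled wooden block 80 (x) x 32 (y) x 18 (z), 35 g, edges rounded. Origin at the centre of its underside. Starts in the scoop.
- block3: Loose beech brush back no. 3 of five, all alike: drilled wooden block 80 (x) x 32 (y) x 18 (z), 35 g, edges rounded. Origin at the centre of its underside. Starts in the scoop.
- block4: Loose beech brush back no. 4 of five, all alike: drilled wooden block 80 (x) x 32 (y) x 18 (z), 35 g, edges rounded. Origin at the centre of its underside. Starts in the scoop.
- block5: Loose beech brush back no. 5 of five, all alike: drilled wooden block 80 (x) x 32 (y) x 18 (z), 35 g, edges rounded. Origin at the centre of its underside. Starts in the scoop.
- tape_gun: Bystander: hand tape dispenser, about 195 x 70 x 105 high, loose. Origin under its middle.
- tape_roll: Bystander: roll of brown tape, 104 in diameter, 48 high, loose. Origin under its centre.
- cutter: Bystander: box cutter, 165 x 24 x 21, loose. Origin under its middle.
- pen_pot: Bystander: white pot with pens, 82 in diameter, 150 high, loose. Origin under its centre.
Things that resemble listed ones, but are neither listed nor needed, are in the scene too. What is shaped like the block3 but purple is not meant.

How it is judged:
By the outcome, as a careful person would: the job done as asked, in the order asked, and still so for the second after the job is handed in, with the robot touching nothing.
It also fails if it takes over 72 s, if anything falls off the work surface, if the arm or the gripper's body presses on something with over 40 N, if the wrist force passes 120 N, or if a joint passes its speed limit or range.

ROBOT

A 6-joint arm with a two-finger parallel gripper is mounted at the origin on the work surface. World frame = base frame: x ahead of the robot, y to its left, z up, the work surface at z = 0. Lengths are in mm, angles in rad, forces in N, time in s.
With the tool pointing down it reaches from about 300 to 775 mm from the base axis. Payload 14.6 kg.
Tool frame: the origin (TCP) lies at the very end of the fingers, on their centre line; the grasp point (between the pads) lies 19 mm behind it; z points along the fingers, y is the line along which they close (so a half turn about z gives the same grasp; the last joint's range is limited). The gripper opens to 94 mm and grips with 3 to 60 N. Pads are 16 mm wide; open, the fingers measure 119 mm over their backs; the gripper's body (75 mm by 177 mm) begins 78 mm behind the grasp point.
Start: joints at [1.073, 0.3, 1.521, -0, 1.321, -0.067], TCP at [229.675, 499.739, 205.446] pointing down, gripper open.
Joint ranges: [-3.03, 3.03], [-0.79, 2.21], [0.23, 2.52], [-1.04, 4.18], [0, 3.07], [-2.55, 2.55]. Speed limits (rad/s): [2.22, 2.22, 2.57, 3.14, 3.14, 3.14].

INTERFACE

Orientations are given as [roll, pitch, yaw] about the fixed x, y, z axes, in that order (R = Rz(yaw) Ry(pitch) Rx(roll)).
In Python, from cell import manip gives the robot as it stands.
- The arm moves only by the tool servo_tool, never from a script. Its argument "motion" is a list that holds one entry, the list of rows, each a list of 7 numbers: the shift along the world's x, y, z as a fraction of full scale, then the turn, a rotation vector about the world's x, y, z as a fraction of full scale, then the closure, from 0 (fully open) to 1 (shut). In form: [[[x, y, z, rx, ry, rz, gripper], ...]]. A call has 1 to 10 rows; each row is the pose to reach, as a shift and turn from the pose commanded when the call began, turning the shorter way round; what a row does not reach only later rows make up. Full scale, the value 1, is 0.5 m for a shift and pi rad for a turn. A row lasts 1/10 s, in which the tool goes at most 50 mm and 8.59 degrees, less where a joint would pass 70% of its speed; a pose out of reach is approached as far as the arm can. A call with a number of a shift or a turn outside -1 to 1 is refused whole. A call with a gripper value outside its range is refused whole. The fingers move at their own pace and stop on an object; "newtons" is the grip in N (left out, the last holds). Time passes only in rows, so rows that repeat a pose let the fingers close. It gives the time, the measured TCP pose, the force, the opening and the grip force at its end, in the units of the state.
- manip.read_state(): the state, without advancing time (a new reading comes with each control period).
- manip.camera(name): name is "side" or "top" or "wrist"; returns a dict with "frame" (400x640x3 uint8, red, green, blue), "range_z" (400x640 float32, mm along the optical axis (not along the pixel's ray), 0 where there is no reading), "vfov" (degrees; the focal length in pixels is half the picture's height over the tangent of half this angle, whatever the lens; pixels are square), "cx", "cy" (the principal point, pixels), "cam_to_world" (4x4, takes a point from camera to world coordinates). Camera axes: x right, y down, z forward; pixel columns grow to the right and rows downward; lengths in mm; the calibration is good to about 2 mm. A picture is of the moment at which its call begins.
- manip.sign_off(): hands the job in; it is judged then, once.
The state is a dict: "clock": time; "joints": joint angles; "qd": joint speeds; "effort": joint torques, N m; "eef_pos": TCP position; "eef_rot": TCP orientation; "wrist_force": force on the tool from outside, world axes, zero at the start; "moment": the same for the moment, N m; "finger_gap": finger opening in mm; "finger_force": force on a finger pad.
Only numpy, scipy, OpenCV 4.12 (cv2) and the standard library are available. Lean on these libraries where they do the work, as an engineer would, in place of code of your own. Each camera call takes 0.05 s, during which the arm holds its last target. There are 200 camera calls.

## Working session

There is one attempt and no reset: what is moved stays moved. The work goes in short steps, Python scripts to look and compute and a tool call to move; the robot and the scene stay as the last step left them, time stands still between calls to the robot, and variables do not carry over. Pictures are saved under pics/ and viewed, at most 10 in all, crops included, and the job is handed in when it is done.

Besides the shell and the picture viewer there is one more tool, called after "Request:" as name(argument=value, ...), one argument or row to a line, values as JSON. servo_tool: Moves the arm, as the interface text tells. Its arguments: {"type":"object","properties":{"motion":{"type":"array"},"newtons":{"type":"number"}},"required":["motion"]}

```bash
mkdir -p pics
cat > h.py <<'E'
import numpy as np, cv2
from cell import manip
def cam(n):
    c=manip.camera(n); f=200/np.tan(np.radians(c["vfov"])/2); d=c["range_z"]
    v,u=np.mgrid[0:400,0:640]
    P=np.stack([(u-c["cx"])/f*d,(v-c["cy"])/f*d,d,np.ones_like(d)],-1)@np.array(c["cam_to_world"]).T
    P=P[...,:3]; P[d==0]=np.nan
    return c["frame"],P,c
def save(n,f): cv2.imwrite("pics/"+n+".png",cv2.cvtColor(f,cv2.COLOR_RGB2BGR))
E
python3 - <<'E'
from h import *
for n in("top","side"):
    f,P,c=cam(n); save(n,f); np.savez("/tmp/"+n,f=f,P=P); print(n,np.round(c["cam_to_world"],2))
print(manip.read_state())
E
```

```text
top [[ 3.00000e-02 -9.90000e-01  1.60000e-01  2.76070e+02]
 [-1.00000e+00 -3.00000e-02 -1.00000e-02 -1.05000e+01]
 [ 1.00000e-02 -1.60000e-01 -9.90000e-01  1.44165e+03]
 [ 0.00000e+00  0.00000e+00  0.00000e+00  1.00000e+00]]
side [[ 1.00000e+00 -7.00000e-02  6.00000e-02  4.35110e+02]
 [-9.00000e-02 -7.50000e-01  6.50000e-01 -7.85130e+02]
 [ 0.00000e+00 -6.50000e-01 -7.60000e-01  1.03814e+03]
 [ 0.00000e+00  0.00000e+00  0.00000e+00  1.00000e+00]]
{'clock': 0.1, 'joints': array([ 1.07340689e+00,  3.00392228e-01,  1.52146106e+00,  2.41082783e-05,
        1.32066149e+00, -6.65800546e-02]), 'qd': array([ 0.00023116, -0.00393709, -0.00149661,  0.0010427 ,  0.00286263,
       -0.00085686]), 'effort': array([-1.08309981e-03, -5.32653451e+01, -3.53278756e+01,  7.08542042e-02,
        2.35173589e-02, -2.73490951e-05]), 'eef_pos': array([229.57451845, 499.57474018, 204.98035666]), 'eef_rot': array([-3.14067413e+00, -8.46504908e-05,  2.71077725e+00]), 'wrist_force': array([-0.03741833, -0.38775281, -0.52080314]), 'moment': array([-0.01916552,  0.00080651,  0.01114922]), 'finger_force': 0.0, 'finger_gap': 94.09232667145429}
```

View pics/top.png

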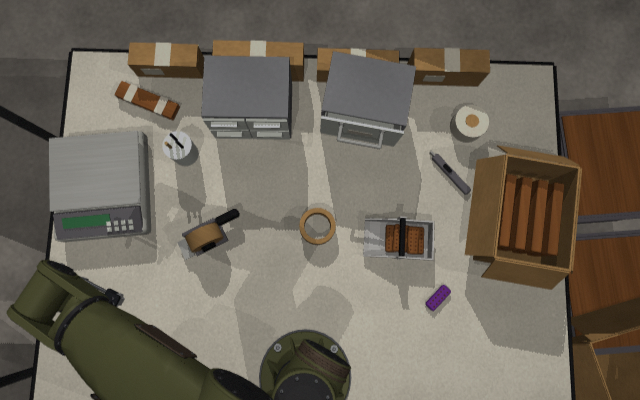

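View pics/side.png

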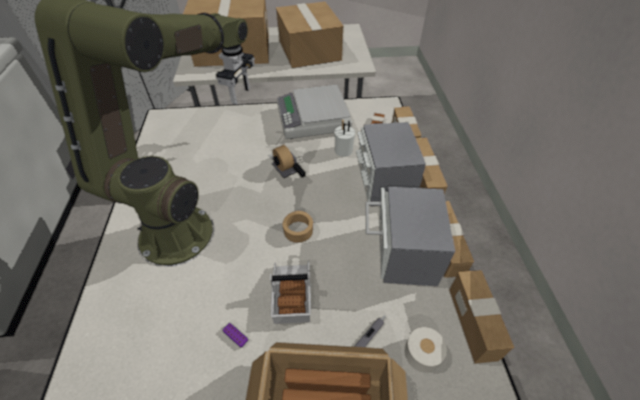

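The top view shows the big bin at (367,95) with its handle at (360,138), the scoop at (400,238) with its grip at (402,237), and the tape roll at (317,226). The side view shows the same layout, with the scoop at (290,290).

Run:
```python
from h import *
t=np.load("/tmp/top.npz"); P=t["P"]; f=t["f"]
def reg(u0,u1,v0,v1):
    m=np.zeros((400,640),bool); m[v0:v1,u0:u1]=1; return m
Z=P[...,2]
def rect(m,name):
    X=P[m][:,:2].astype(np.float32); r=cv2.minAreaRect(X); print(name,m.sum(),"c",np.round(r[0],1),"size",np.round(r[1],1),"ang",round(r[2],1),"z",np.round(np.nanmedian(P[m][:,2]),1)); return r
rect(reg(320,416,45,150)&(Z>185),"casing top")
m=reg(325,400,118,150)&(Z>150)&(Z<197); rect(m,"handle+front")
V=reg(360,440,210,265)
print("corners",np.round(cv2.boxPoints(rect(V&(Z>8)&(Z<125),"scoop")),0).tolist())
g=V&(Z>85)&(Z<125); rect(g,"grip"); print(P[g].min(0),P[g].max(0))
# scoop height profile along y
for y in range(-330,-80,10):
    k=V&(abs(P[...,1]-y)<5)&(Z>-20)
    if k.sum(): 
        z=Z[k]; print(y,k.sum(),np.round([z.max(),np.median(z)],0),np.round([P[k&(Z>12)][:,0].min(),P[k&(Z>12)][:,0].max()],0) if (k&(Z>12)).any() else "")
# front/handle in 20mm slices
h=reg(325,400,110,150)&(Z>60)
Q=P[h]; 
for x in range(480,640,6):
    k=abs(Q[:,0]-x)<3
    if k.sum(): print(x,k.sum(),np.round(Q[k][:,2].max()),np.round([Q[k][:,1].min(),Q[k][:,1].max()]))
cv2.imwrite("pics/crop.png",cv2.resize(cv2.cvtColor(f[45:265,300:450],cv2.COLOR_RGB2BGR),None,fx=2.7,fy=2.7,interpolation=cv2.INTER_CUBIC))
```

```text
casing top 5639 c [ 741.4 -144.1] size [228.2 241.8] ang 81.0 z 198.4
handle+front 813 c [ 655.  -136.4] size [ 80.4 203.3] ang 0.0 z 185.6
scoop 1699 c [ 388.3 -256.2] size [194.7 114. ] ang 87.4 z 36.2
corners [[327.0, -351.0], [441.0, -356.0], [450.0, -162.0], [336.0, -156.0]]
grip 245 c [ 389.7 -254.8] size [ 18.9 110.8] ang 87.5 z 102.3
[ 334.72979664 -266.56620834   85.39191707] [ 445.03135663 -242.89483442  108.92768981]
-330 159 [60. 13.] [333. 441.]
-320 173 [62. 17.] [333. 441.]
-310 165 [58. 30.] [333. 443.]
-300 183 [62. 33.] [333. 443.]
-290 195 [60. 35.] [335. 442.]
-280 179 [61. 20.] [334. 443.]
-270 47 [100.  -0.] [334. 445.]
-260 187 [108.  97.] [332. 445.]
-250 340 [109.  42.] [331. 445.]
-240 207 [102.  18.] [334. 444.]
-230 210 [59. 17.] [336. 444.]
-220 195 [53.  2.] [336. 445.]
-210 207 [50.  1.] [336. 445.]
-200 180 [43.  1.] [336. 445.]
-190 180 [40.  1.] [339. 445.]
-180 205 [36.  1.] [339. 445.]
-170 170 [31.  1.] [339. 445.]
-160 207 [32. -0.] [338. 446.]
-150 121 [ 7. -2.] 
612 1 186.0 [-176. -176.]
618 32 190.0 [-182. -137.]
624 58 190.0 [-185. -100.]
630 62 192.0 [-185.  -74.]
636 35 191.0 [-187.  -68.]
```

View pics/crop.png

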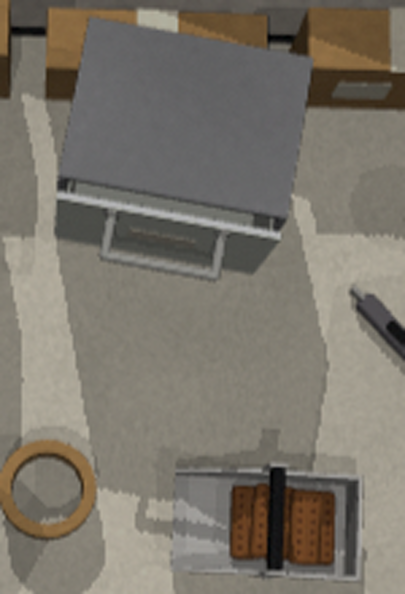

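Run:
```python
from h import *
t=np.load("/tmp/top.npz"); P=t["P"]; Z=P[...,2]
m=np.zeros((400,640),bool); m[40:155,318:420]=1
k=m&(Z>195)&(Z<206); r=cv2.minAreaRect(P[k][:,:2].astype(np.float32)); print(k.sum(),r,np.round(cv2.boxPoints(r)).tolist())
k=m&(Z>170)&(Z<197)&(P[...,0]<640); Q=P[k]; r=cv2.minAreaRect(Q[:,:2].astype(np.float32)); print("handle",r,np.round(cv2.boxPoints(r)).tolist())
yaw=np.radians(-9); ex=np.array([np.cos(yaw),np.sin(yaw)]); ey=np.array([-ex[1],ex[0]])
k=m&(Z>150)&(P[...,0]<700); Q=P[k]; X=Q[:,:2]@ex; Y=Q[:,:2]@ey
for a in np.arange(620,700,4):
    s=abs(X-a)<2
    if s.sum(): print(a,s.sum(),np.round([Q[s][:,2].min(),np.median(Q[s][:,2]),Q[s][:,2].max(),Y[s].min(),Y[s].max()]))
```

```text
4830 ((765.5460815429688, -147.91221618652344), (227.887939453125, 191.79820251464844), 80.7790298461914) [[653.0, -245.0], [842.0, -276.0], [878.0, -51.0], [689.0, -20.0]]
handle ((627.37841796875, -127.74689483642578), (119.27698516845703, 25.026451110839844), 89.94410705566406) [[615.0, -187.0], [640.0, -187.0], [640.0, -68.0], [615.0, -68.0]]
632 2 [184. 186. 188. -33.  18.]
636 72 [175. 184. 191. -83.  32.]
640 62 [179. 184. 192. -80.  32.]
644 39 [179. 183. 188. -86.  33.]
648 12 [180. 185. 190. -84.  34.]
652 9 [178. 184. 189. -84.  32.]
656 12 [182. 184. 190. -86.  33.]
660 12 [181. 185. 192. -85.  33.]
664 9 [179. 184. 186. -84.  34.]
668 13 [181. 186. 190. -84.  32.]
672 11 [182. 187. 188. -86.  33.]
676 11 [182. 185. 190. -85.  33.]
680 22 [180. 188. 195. -89.  35.]
684 243 [ 150.  186.  199. -137.   84.]
688 245 [ 150.  189.  199. -136.   84.]
692 47 [ 185.  192.  195. -135.   85.]
696 4 [ 179.  186.  190. -127.   75.]
```

Request:
servo_tool(
  motion=[
    [[0.4,-0.62,0.19,0,0,-0.21,0.3],[0.4,-0.62,0.19,0,0,-0.21,0.3],[0.4,-0.62,0.19,0,0,-0.21,0.3],[0.4,-0.62,0.19,0,0,-0.21,0.3],[0.4,-0.62,0.19,0,0,-0.21,0.3],[0.4,-0.62,0.19,0,0,-0.21,0.3],[0.4,-0.62,0.19,0,0,-0.21,0.3],[0.4,-0.62,0.19,0,0,-0.21,0.3],[0.4,-0.62,0.19,0,0,-0.21,0.3]],
  ],
  newtons=40,
)

```text
clock: 1.0
eef_pos: [431.2, 187.2, 301.1]
eef_rot: [3.141, 0.001, 2.047]
wrist_force: [0.7, -0.0, 0.1]
finger_gap: 65.6
finger_force: 0.0
```

Request:
servo_tool(
  motion=[
    [[0.392,-0.626,-0.062,0,0,-0.203,0.66],[0.392,-0.626,-0.062,0,0,-0.203,0.66],[0.392,-0.626,-0.062,0,0,-0.203,0.66],[0.392,-0.626,-0.062,0,0,-0.203,0.66],[0.392,-0.626,-0.062,0,0,-0.203,0.66],[0.392,-0.626,-0.062,0,0,-0.203,0.66],[0.392,-0.626,-0.062,0,0,-0.203,0.66],[0.392,-0.626,-0.062,0,0,-0.203,0.66],[0.392,-0.626,-0.062,0,0,-0.203,0.66],[0.392,-0.626,-0.062,0,0,-0.203,0.66]],
  ],
)

```text
clock: 2.0
eef_pos: [625.5, -122.3, 268.8]
eef_rot: [-3.14, -0.0, 1.414]
wrist_force: [0.3, -0.1, -0.5]
finger_gap: 32.1
finger_force: 0.0
```

Run:
```python
from h import *
f,P,c=cam("wrist"); save("w1",f); np.savez("/tmp/w1",f=f,P=P)
s=manip.read_state(); print(s["eef_pos"],s["eef_rot"],s["finger_gap"]); print(np.round(c["cam_to_world"],2))
yaw=np.radians(-9.2); ex=np.array([np.cos(yaw),np.sin(yaw)]); ey=np.array([-ex[1],ex[0]])
Q=P.reshape(-1,3);Q=Q[np.isfinite(Q[:,0])]; X=Q[:,:2]@ex; Y=Q[:,:2]@ey
for a in np.arange(616,720,4):
    k=(abs(X-a)<2)&(abs(Y+26)<25)
    if k.sum(): print(a,k.sum(),np.round([np.percentile(Q[k,2],5),np.median(Q[k,2]),Q[k,2].max()]))
k=(Q[:,2]>165)&(X<660)&(X>600)&(abs(Y+26)<90); print(Y[k].min(),Y[k].max())
```

```text
[ 625.42153924 -121.88352802  269.34499888] [-3.14112751e+00 -2.55515839e-04  1.41430976e+00] 31.884058844197213
[[ 9.9000e-01 -1.5000e-01 -4.0000e-02  6.3756e+02]
 [-1.6000e-01 -9.6000e-01 -2.4000e-01 -5.4860e+01]
 [-0.0000e+00  2.4000e-01 -9.7000e-01  4.4755e+02]
 [ 0.0000e+00  0.0000e+00  0.0000e+00  1.0000e+00]]
616 998 [ -1. 338. 395.]
620 1969 [276. 366. 395.]
624 677 [ -1. 315. 395.]
628 228 [ -1. 392. 395.]
632 262 [ -1. 392. 395.]
636 249 [ -1. 392. 395.]
640 415 [184. 186. 395.]
644 370 [184. 186. 395.]
648 216 [182. 392. 395.]
652 208 [ -1. 392. 395.]
656 2230 [273. 357. 395.]
660 1005 [ -1. 338. 395.]
664 860 [ -1. 333. 395.]
668 498 [ -1. 390. 395.]
672 487 [ -1. 390. 395.]
676 386 [ -1. 390. 395.]
680 80 [-2. -1.  2.]
684 86 [-2. -1.  2.]
688 680 [ -1. 177. 196.]
692 433 [ -1. 193. 196.]
696 208 [ -2.  33. 193.]
700 70 [ -2.  -1. 381.]
708 514 [195. 200. 389.]
712 3353 [200. 377. 389.]
716 248 [199. 199. 202.]
-84.60247208625107 34.110785624170056
```

View pics/w1.png

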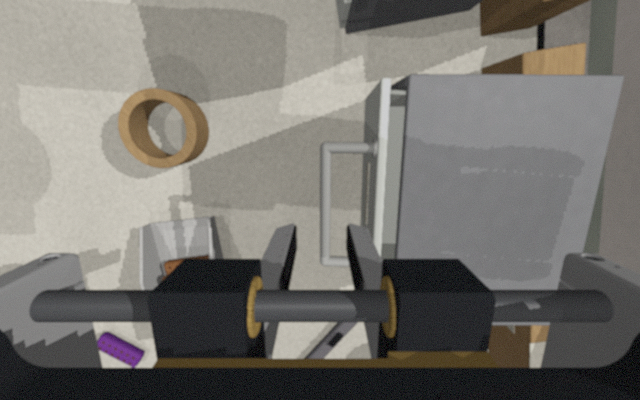

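The wrist view shows the handle bar at (325,205) between the fingers, with the bin's white panel at (375,160).

Request:
servo_tool(
  motion=[
    [[0.01,-0.01,-0.05,0,0,0,0.66],[0.01,-0.01,-0.13,0,0,0,0.66],[0.01,-0.01,-0.2,0,0,0,0.66],[0.01,-0.01,-0.214,0,0,0,0.66],[0.01,-0.01,-0.214,0,0,0,0.8],[0.01,-0.01,-0.214,0,0,0,1],[0.01,-0.01,-0.214,0,0,0,1],[0.01,-0.01,-0.214,0,0,0,1],[0.01,-0.01,-0.214,0,0,0,1]],
  ],
  newtons=30,
)

```text
clock: 2.95
eef_pos: [631.3, -128.2, 164.6]
eef_rot: [3.139, -0.0, 1.413]
wrist_force: [-1.9, 1.1, 7.7]
finger_gap: 9.0
finger_force: 30.0
```

Request:
servo_tool(
  motion=[
    [[-0.02,0.003,-0.008,0,0,0,1],[-0.045,0.007,-0.02,-0.002,-0.014,0,1],[-0.065,0.01,-0.032,-0.004,-0.027,0,1],[-0.085,0.0135,-0.048,-0.006,-0.04,0,1],[-0.101,0.0165,-0.064,-0.008,-0.053,0,1],[-0.12,0.0195,-0.081,-0.01,-0.065,0,1],[-0.14,0.023,-0.106,-0.013,-0.078,0,1],[-0.16,0.026,-0.134,-0.013,-0.078,0,1],[-0.166,0.027,-0.143,-0.013,-0.078,0,1],[-0.166,0.027,-0.143,-0.013,-0.078,0,1]],
  ],
)

```text
clock: 3.95
eef_pos: [550.5, -115.2, 94.4]
eef_rot: [2.884, 0.002, 1.413]
wrist_force: [5.9, 2.9, 10.9]
finger_gap: 9.1
finger_force: 30.0
```

Request:
servo_tool(
  motion=[
    [[-0.008,0.001,-0.01,0,0,0,1],[-0.008,0.001,-0.01,0,0,0,1],[-0.008,0.001,-0.01,0,0,0,1]],
  ],
)

```text
clock: 4.25
eef_pos: [550.8, -115.9, 93.1]
eef_rot: [2.873, 0.004, 1.413]
wrist_force: [23.1, -0.9, 20.7]
finger_gap: 8.9
finger_force: 30.0
```

Request:
servo_tool(
  motion=[
    [[0.008,-0.001,0.01,0,0,0,1],[0.008,-0.001,0.01,0,0,0,0.73],[0.008,-0.001,0.01,0,0,0,0.73],[0.008,-0.001,0.01,0,0,0,0.73],[-0.01,0.002,0.08,0,0,0,0.73],[-0.033,0.006,0.17,0,0,0,0.73],[-0.06,0.01,0.26,0,0,0,0.6],[-0.1,0,0.32,0.013,0.08,0,0.4],[-0.14,-0.05,0.32,0.013,0.08,0,0.4],[-0.16,-0.1,0.32,0.013,0.08,0,0.4]],
  ],
)

```text
clock: 5.25
eef_pos: [463.6, -164.9, 247.1]
eef_rot: [-3.133, 0.001, 1.415]
wrist_force: [0.6, 0.2, -0.1]
finger_gap: 53.9
finger_force: 0.0
```

Run:
```python
from h import *
s=manip.read_state(); print(s["eef_pos"],s["eef_rot"],s["finger_gap"],s["joints"],s["wrist_force"])
f,P,c=cam("side"); Z=P[...,2]
yaw=np.radians(-9.2); ex=np.array([np.cos(yaw),np.sin(yaw)]); ey=np.array([-ex[1],ex[0]])
X=P[...,:2]@ex; Y=P[...,:2]@ey
for a in np.arange(545,720,5):
    k=(abs(X-a)<2.5)&(abs(Y+26)<45)&(Z<230)
    if k.sum(): print(a,k.sum(),np.round([np.nanmedian(Z[k]),Z[k].max()]))
f,P,c=cam("wrist"); save("w2",f)
f,P,c=cam("top"); save("t2",f)
```

```text
[ 463.55472404 -164.90492995  247.12285878] [-3.13307727e+00  1.03710716e-03  1.41455222e+00] 53.86363194382232 [-0.41448381  0.14369428  1.61386502 -0.00322878  1.39200247 -0.25764842] [ 0.58070674  0.20258281 -0.11411769]
545 31 [-1.  3.]
550 48 [  1. 120.]
555 59 [118. 123.]
560 52 [  3. 123.]
565 26 [-0.  5.]
570 31 [-1.  5.]
575 30 [0. 3.]
580 28 [0. 4.]
585 54 [  3. 158.]
590 63 [154. 158.]
595 36 [150. 154.]
600 62 [143. 151.]
605 30 [138. 141.]
610 57 [132. 138.]
615 24 [127. 129.]
620 51 [120. 126.]
625 23 [114. 118.]
630 45 [109. 114.]
635 24 [102. 108.]
640 43 [ 96. 101.]
645 27 [90. 94.]
650 25 [84. 88.]
655 42 [79. 84.]
660 23 [73. 76.]
665 31 [67. 71.]
670 28 [60. 64.]
675 18 [55. 59.]
680 26 [50. 53.]
685 20 [42. 45.]
690 13 [36. 41.]
695 18 [32. 35.]
700 19 [26. 30.]
705 61 [197. 202.]
710 65 [198. 203.]
715 68 [199. 203.]
```

View pics/t2.png

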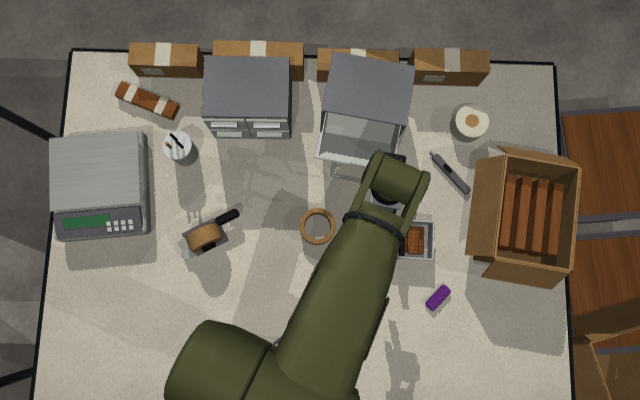

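Request:
servo_tool(
  motion=[
    [[-0.05,-0.06,0,0,0,0.047,0.4],[-0.09,-0.1,0,0,0,0.094,0.4],[-0.12,-0.14,0,0,0,0.141,0.4],[-0.148,-0.18,0,0,0,0.188,0.4],[-0.148,-0.18,0,0,0,0.235,0.4],[-0.148,-0.18,0,0,0,0.282,0.4],[-0.148,-0.18,0,0,0,0.329,0.4],[-0.148,-0.18,0,0,0,0.376,0.4],[-0.148,-0.18,-0.02,0,0,0.423,0.4],[-0.148,-0.18,-0.04,0,0,0.47,0.4]],
  ],
)

```text
clock: 6.4
eef_pos: [390.1, -253.4, 225.7]
eef_rot: [-3.135, 0.002, 2.897]
wrist_force: [-0.2, -0.1, -0.2]
finger_gap: 56.0
finger_force: 0.0
```

Request:
servo_tool(
  motion=[
    [[0,0,-0.02,0,0,0.04,0.4],[0,0,-0.05,0,0,0.065,0.4],[0,0,-0.07,0,0,0.065,0.4],[0,0,-0.07,0,0,0.065,0.4]],
  ],
)

```text
clock: 6.8
eef_pos: [389.5, -253.4, 189.8]
eef_rot: [-3.137, -0.001, 3.092]
wrist_force: [-0.6, 0.9, 0.3]
finger_gap: 56.6
finger_force: 0.0
```

Run:
```python
from h import *
s=manip.read_state(); print(s["eef_pos"],s["eef_rot"],s["finger_gap"],s["joints"])
f,P,c=cam("wrist"); save("w3",f); Z=P[...,2]; print(np.round(c["cam_to_world"],2).tolist())
hsv=cv2.cvtColor(f,cv2.COLOR_RGB2HSV)
k=(Z>85)&(Z<112)&(f.max(-1)<60)&(np.hypot(P[...,0]-390,P[...,1]+255)<90)
r=cv2.minAreaRect(P[k][:,:2].astype(np.float32)); print(k.sum(),r,np.percentile(Z[k],[5,50,95]))
```

```text
[ 389.49895301 -253.41098262  189.8453702 ] [-3.13665462e+00 -6.37449805e-04  3.09220989e+00] 56.589652579857486 [-0.65306179  0.12228609  1.77376722 -0.00467567  1.24326423 -2.17297776]
[[0.05, 0.97, 0.24, 320.79], [1.0, -0.05, -0.02, -250.53], [-0.0, 0.24, -0.97, 368.65], [0.0, 0.0, 0.0, 1.0]]
1422 ((391.039794921875, -257.5981750488281), (13.324716567993164, 102.59058380126953), 88.15003967285156) [102.07684893 104.09702896 105.39754544]
```

View pics/w3.png

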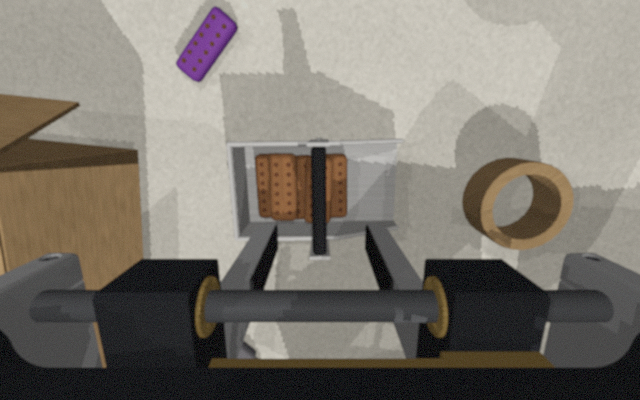

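Request:
servo_tool(
  motion=[
    [[0.003,-0.008,-0.08,0,0,0,0.4],[0.003,-0.008,-0.17,0,0,0,0.45],[0.003,-0.008,-0.228,0,0,0,0.5],[0.003,-0.008,-0.228,0,0,0,0.65],[0.003,-0.008,-0.228,0,0,0,0.8],[0.003,-0.008,-0.228,0,0,0,1],[0.003,-0.008,-0.228,0,0,0,1],[0.003,-0.008,-0.228,0,0,0,1]],
  ],
  newtons=45,
)

```text
clock: 7.65
eef_pos: [391.8, -258.5, 78.3]
eef_rot: [-3.134, 0.003, 3.094]
wrist_force: [-1.1, 3.2, 8.3]
finger_gap: 13.7
finger_force: 45.0
```

Request:
servo_tool(
  motion=[
    [[0,0,0.04,0,0,0,1],[0,0,0.1,0,0,0,1],[0,0,0.17,0,0,-0.02,1],[0,0,0.25,0,0,-0.06,1],[0,0,0.33,0,0,-0.1,1],[0,0,0.39,0,0,-0.14,1],[0.02,0.03,0.42,0,0,-0.18,1],[0.04,0.06,0.42,0,0,-0.22,1],[0.06,0.09,0.42,0,0,-0.26,1],[0.08,0.12,0.42,0,0,-0.3,1]],
  ],
)

```text
clock: 8.65
eef_pos: [431.3, -197.5, 287.2]
eef_rot: [-3.135, 0.001, 2.146]
wrist_force: [0.6, -1.2, -4.3]
finger_gap: 13.6
finger_force: 45.0
```

Request:
servo_tool(
  motion=[
    [[0.02,0.02,0,0,0,-0.04,1],[0.04,0.04,0,0,0,-0.08,1],[0.06,0.06,0,0,0,-0.12,1],[0.08,0.08,0,0,0,-0.16,1],[0.1,0.1,0,0,0,-0.19,1],[0.12,0.12,0,0,0,-0.21,1],[0.14,0.14,0,0,0,-0.225,1],[0.16,0.15,0,0,0,-0.236,1],[0.17,0.16,0,0,0,-0.236,1],[0.17,0.16,0,0,0,-0.236,1]],
  ],
)

```text
clock: 9.65
eef_pos: [516.3, -117.8, 286.8]
eef_rot: [-3.135, 0.001, 1.412]
wrist_force: [-0.8, -0.9, -4.8]
finger_gap: 13.5
finger_force: 45.0
```

Run:
```python
from h import *
s=manip.read_state(); print(s["eef_pos"],s["eef_rot"],s["finger_gap"],s["joints"],s["wrist_force"])
f,P,c=cam("side"); save("s4",f)
```

```text
[ 516.2728233  -117.79796269  286.8011319 ] [-3.13489384e+00  8.67038199e-04  1.41195773e+00] 13.471420961558437 [-0.29260333  0.20817868  1.44776925 -0.00175809  1.49216819 -0.13361802] [-0.75118496 -0.93993908 -4.76072965]
```

View pics/s4.png

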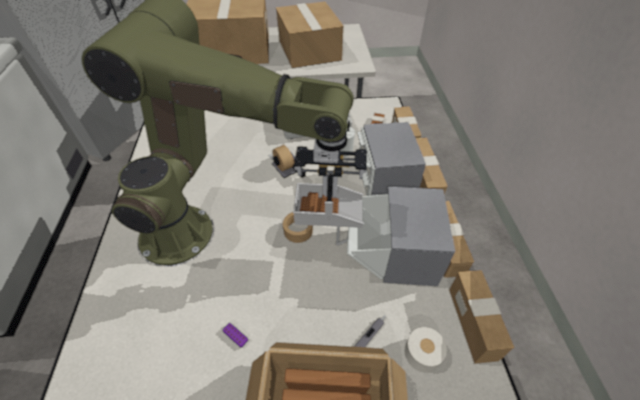

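The side view shows the scoop with its blocks at (315,205), level, with the spout pointing into the open bin at (375,240).

Request:
servo_tool(
  motion=[
    [[0.02,0.001,-0.003,0.002,0.014,0,1],[0.04,0.002,-0.006,0.005,0.03,0,1],[0.06,0.004,-0.01,0.009,0.055,0,1],[0.079,0.005,-0.014,0.013,0.082,0,1],[0.079,0.005,-0.014,0.013,0.082,0,1],[0.079,0.005,-0.014,0.013,0.082,0,1]],
  ],
)

```text
clock: 10.3
eef_pos: [555.6, -116.1, 279.5]
eef_rot: [-2.875, 0.002, 1.411]
wrist_force: [0.4, -0.2, -4.7]
finger_gap: 13.8
finger_force: 45.0
```

Request:
servo_tool(
  motion=[
    [[0.0134,-0.0022,0.0096,0.0036,0.0219,0,1],[0.0276,-0.0045,0.0184,0.0071,0.0439,0,1],[0.0422,-0.0068,0.0262,0.0107,0.0658,0,1],[0.0574,-0.0093,0.0328,0.0142,0.0877,0,1],[0.073,-0.0118,0.0384,0.0178,0.1097,0,1],[0.0888,-0.0144,0.0428,0.0213,0.1316,0,1],[0.105,-0.017,0.0462,0.0249,0.1535,0,1],[0.1214,-0.0197,0.0482,0.0284,0.1755,0,1],[0.138,-0.0224,0.0492,0.032,0.1974,0,1],[0.1544,-0.025,0.0492,0.0356,0.2193,0,1]],
  ],
)

```text
clock: 11.3
eef_pos: [597.9, -122.1, 294.9]
eef_rot: [-2.184, 0.001, 1.412]
wrist_force: [-0.2, -0.3, -2.0]
finger_gap: 13.3
finger_force: 45.0
```

Request:
servo_tool(
  motion=[
    [[0,0,0,0,0,0,1],[0,0,0,0,0,0,1],[0,0,0,0,0,0,1],[0,0,0,0,0,0,1],[0,0,0,0,0,0,1]],
  ],
)

```text
clock: 11.8
eef_pos: [598.4, -121.7, 295.4]
eef_rot: [-2.187, 0.001, 1.412]
wrist_force: [-0.4, -0.2, -3.0]
finger_gap: 13.9
finger_force: 45.0
```

Run:
```python
from h import *
s=manip.read_state(); print(s["eef_pos"],s["eef_rot"],s["finger_gap"],s["joints"],s["wrist_force"])
f,P,c=cam("side"); g,_,_=cam("wrist")
save("p5",np.hstack([cv2.resize(f[120:320,270:470],(400,400),interpolation=cv2.INTER_CUBIC),cv2.resize(g,(400,250)).repeat(1,0) if 0 else np.vstack([cv2.resize(g,(400,250)),np.zeros((150,400,3),np.uint8)])]))
```

```text
[ 598.38468916 -121.71197629  295.41364809] [-2.18721544e+00  1.36183250e-03  1.41226295e+00] 13.862939834981761 [-0.23326024  1.13177756  0.23555819 -0.1523766   2.72296996 -0.1815418 ] [-0.37442657 -0.21861415 -3.02581407]
```

View pics/p5.png

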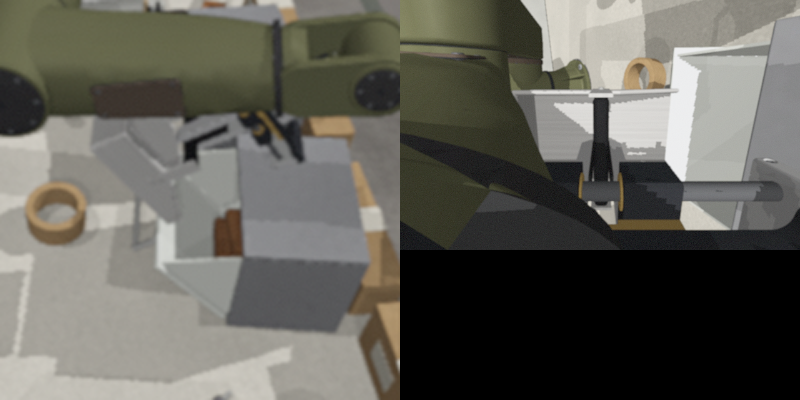

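Request:
servo_tool(
  motion=[
    [[-0.03,0.005,0.005,-0.005,-0.03,0,1],[-0.06,0.01,0.01,-0.01,-0.06,0,1],[-0.09,0.015,0.01,-0.016,-0.1,0,1],[-0.12,0.02,0.01,-0.0225,-0.14,0,1],[-0.15,0.025,0.01,-0.029,-0.18,0,1],[-0.17,0.028,0.01,-0.0355,-0.22,0,1],[-0.19,0.031,0.01,-0.042,-0.26,0,1],[-0.21,0.034,0.01,-0.0486,-0.3,0,1],[-0.217,0.035,0.01,-0.0486,-0.3,0,1],[-0.217,0.035,0.01,-0.0486,-0.3,0,1]],
  ],
)

```text
clock: 12.9
eef_pos: [489.3, -104.1, 300.6]
eef_rot: [-3.139, 0.003, 1.41]
wrist_force: [0.6, 0.7, -2.9]
finger_gap: 13.7
finger_force: 45.0
```

Request:
servo_tool(
  motion=[
    [[-0.02,-0.03,0,0,0,0.04,1],[-0.04,-0.06,0,0,0,0.085,1],[-0.06,-0.09,0,0,0,0.13,1],[-0.08,-0.12,0,0,0,0.175,1],[-0.1,-0.15,0,0,0,0.22,1],[-0.12,-0.19,0,0,0,0.265,1],[-0.14,-0.23,0,0,0,0.31,1],[-0.16,-0.27,0,0,0,0.355,1],[-0.18,-0.3,0,0,0,0.4,1],[-0.195,-0.309,-0.02,0,0,0.445,1]],
  ],
)

```text
clock: 13.9
eef_pos: [392.8, -260.5, 289.9]
eef_rot: [-3.14, 0.001, 2.813]
wrist_force: [-0.2, 0.2, -2.2]
finger_gap: 13.4
finger_force: 45.0
```

Request:
servo_tool(
  motion=[
    [[0,0,-0.02,0,0,0.045,1],[0,0,-0.06,0,0,0.09,1],[0,0,-0.12,0,0,0.091,1],[0,0,-0.2,0,0,0.091,1],[0,0,-0.28,0,0,0.091,1],[0,0,-0.34,0,0,0.091,1],[0,0,-0.38,0,0,0.091,1],[0,0,-0.4,0,0,0.091,1],[0,0,-0.4,0,0,0.091,1]],
  ],
)

```text
clock: 14.8
eef_pos: [392.4, -258.6, 88.4]
eef_rot: [3.141, -0.001, 3.094]
wrist_force: [-0.7, -0.1, -2.2]
finger_gap: 13.9
finger_force: 45.0
```

Request:
servo_tool(
  motion=[
    [[0,0,-0.01,0,0,0,1],[0,0,-0.016,0,0,0,1],[0,0,-0.02,0,0,0,1],[0,0,-0.022,0,0,0,1],[0,0,-0.022,0,0,0,1]],
  ],
)

```text
clock: 15.3
eef_pos: [392.5, -258.7, 78.9]
eef_rot: [-3.14, 0.003, 3.094]
wrist_force: [-0.5, -0.0, -2.2]
finger_gap: 13.6
finger_force: 45.0
```

Request:
servo_tool(
  motion=[
    [[0,0,-0.003,0,0,0,1],[0,0,-0.006,0,0,0,1],[0,0,-0.006,0,0,0,1]],
  ],
)

```text
clock: 15.6
eef_pos: [392.8, -258.9, 78.2]
eef_rot: [-3.139, 0.004, 3.094]
wrist_force: [-12.0, 8.8, 32.2]
finger_gap: 13.7
finger_force: 45.0
```

Request:
servo_tool(
  motion=[
    [[0,0,0.004,0,0,0,1],[0,0,0.004,0,0,0,0.8],[0,0,0.004,0,0,0,0.6],[0,0,0.004,0,0,0,0.5],[0,0,0.004,0,0,0,0.5],[0,0,0.06,0,0,0,0.5],[0,0,0.15,0,0,0,0.5],[0,0,0.25,0,0,0,0.5],[0,0,0.35,0,0,0,0.5],[0,0,0.37,0,0,0,0.5]],
  ],
)

```text
clock: 16.6
eef_pos: [393.5, -259.5, 266.1]
eef_rot: [-3.135, 0.009, 3.094]
wrist_force: [0.4, -0.2, -1.9]
finger_gap: 47.4
finger_force: 0.0
```

Run:
```python
from h import *
s=manip.read_state(); print(s["eef_pos"],s["eef_rot"],s["finger_gap"],s["wrist_force"])
f,P,c=cam("side"); save("s6",f)
```

```text
[ 393.47760592 -259.50986449  266.05791795] [-3.13532515  0.00895914  3.09431949] 47.38708583880004 [ 0.41203988 -0.22837427 -1.9364406 ]
```

View pics/s6.png

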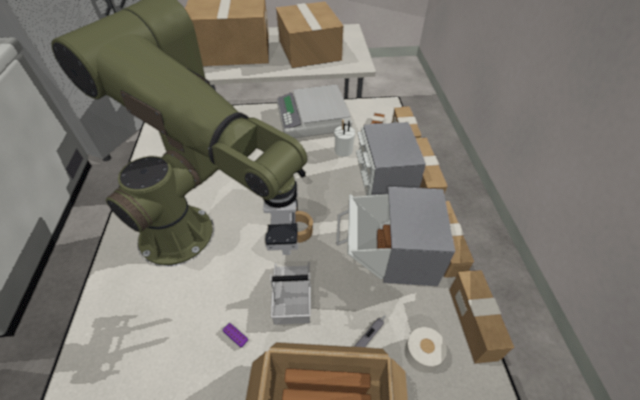

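Request:
servo_tool(
  motion=[
    [[0.01,0.01,0.01,0,0,-0.047,0.73],[0.02,0.03,0.02,0,0,-0.094,0.73],[0.04,0.05,0.02,0,0,-0.141,0.73],[0.06,0.08,0.02,0,0,-0.188,0.73],[0.08,0.11,0.02,0,0,-0.235,0.73],[0.1,0.14,0.02,0,0,-0.282,0.73],[0.12,0.17,0.02,0,0,-0.329,0.73],[0.14,0.2,0.02,0,0,-0.376,0.73],[0.16,0.23,0.02,0,0,-0.423,0.73],[0.18,0.25,0.02,0,0,-0.47,0.73]],
  ],
)

```text
clock: 17.65
eef_pos: [482.4, -132.7, 268.8]
eef_rot: [-3.138, 0.001, 1.612]
wrist_force: [0.5, -0.3, 0.5]
finger_gap: 24.8
finger_force: 0.0
```

Request:
servo_tool(
  motion=[
    [[0,0,0,0,0,-0.035,0.73],[0,0,0,0,0,-0.065,0.73],[0,0,0,0,0,-0.065,0.73]],
  ],
)

```text
clock: 17.95
eef_pos: [482.1, -133.5, 268.9]
eef_rot: [-3.137, 0.002, 1.412]
wrist_force: [0.3, -0.4, -0.1]
finger_gap: 25.6
finger_force: 0.0
```

Run:
```python
from h import *
s=manip.read_state(); print(s["eef_pos"],s["eef_rot"],s["finger_gap"],s["wrist_force"])
yaw=np.radians(-9.2); ex=np.array([np.cos(yaw),np.sin(yaw)]); ey=np.array([-ex[1],ex[0]])
for n in("side","wrist","top"):
    f,P,c=cam(n); Z=P[...,2]; X=P[...,:2]@ex; Y=P[...,:2]@ey
    k=(abs(X-556)<25)&(abs(Y+26)<40)&(Z>90)&(Z<135); print(n,k.sum(),np.median(X[k]),np.percentile(Z[k],95) if k.any() else 0)
    hsv=cv2.cvtColor(f,cv2.COLOR_RGB2HSV); o=(hsv[...,0]<14)&(hsv[...,1]>120)&(X>560)&(X<740)&(abs(Y+26)<130)
    a,l,st,ce=cv2.connectedComponentsWithStats(o.astype(np.uint8)); print([(s_[4],ce[i].round()) for i,s_ in enumerate(st) if i and s_[4]>8], np.percentile(P[o],[0,50,100],axis=0).round().tolist() if o.any() else "")
save("t7",f)
```

```text
[ 482.12874029 -133.49255084  268.89515336] [-3.13748342e+00  1.97494274e-03  1.41218817e+00] 25.60419865402329 [ 0.27527363 -0.40583432 -0.08906966]
side 69 555.6592513010892 122.32922485317644
[(np.int32(225), array([384., 237.]))] [[666.0, -171.0, 70.0], [690.0, -137.0, 85.0], [713.0, -99.0, 98.0]]
wrist 638 558.0076614227645 120.56656255457744
[(np.int32(2209), array([490., 153.]))] [[665.0, -177.0, 49.0], [693.0, -130.0, 83.0], [732.0, -91.0, 96.0]]
top 34 555.37901346523 123.00736929731167
[(np.int32(422), array([357., 129.]))] [[667.0, -175.0, 47.0], [696.0, -127.0, 85.0], [733.0, -88.0, 191.0]]
```

Request:
servo_tool(
  motion=[
    [[0.04,0.02,-0.03,-0.006,-0.04,0,0.73],[0.07,0.035,-0.08,-0.013,-0.078,0,0.73],[0.088,0.044,-0.14,-0.013,-0.078,0,0.73],[0.088,0.044,-0.156,-0.013,-0.078,0,0.73],[0.104,0.041,-0.22,-0.013,-0.078,0,0.73],[0.121,0.039,-0.285,-0.013,-0.078,0,0.73],[0.138,0.036,-0.348,-0.013,-0.078,0,0.73],[0.138,0.036,-0.348,-0.013,-0.078,0,0.73],[0.138,0.036,-0.348,-0.013,-0.078,0,1],[0.138,0.036,-0.348,-0.013,-0.078,0,1]],
  ],
  newtons=30,
)

```text
clock: 19.1
eef_pos: [551.9, -116.0, 98.8]
eef_rot: [2.893, 0.005, 1.413]
wrist_force: [-9.0, 1.4, 3.0]
finger_gap: 12.7
finger_force: 3.9
```

Request:
servo_tool(
  motion=[
    [[0,0,0,0,0,0,1],[0,0,0,0,0,0,1],[0,0,0,0,0,0,1]],
  ],
)

```text
clock: 19.4
eef_pos: [551.5, -115.9, 98.5]
eef_rot: [2.893, 0.005, 1.413]
wrist_force: [-6.7, -0.0, 7.4]
finger_gap: 8.9
finger_force: 30.0
```

Request:
servo_tool(
  motion=[
    [[0.01,-0.0015,0.014,0,0,0,1],[0.02,-0.003,0.028,0,0,0,1],[0.043,-0.007,0.053,0,0,0,1],[0.0655,-0.0106,0.0766,0.003,0.02,0,1],[0.0904,-0.0147,0.097,0.0065,0.039,0,1],[0.117,-0.019,0.1148,0.0098,0.0585,0,1],[0.1457,-0.0236,0.1284,0.013,0.078,0,1],[0.1615,-0.0262,0.1344,0.013,0.078,0,1],[0.1777,-0.0288,0.14,0.013,0.078,0,1],[0.1777,-0.0288,0.14,0.013,0.078,0,1]],
  ],
)

```text
clock: 20.4
eef_pos: [638.8, -130.0, 167.1]
eef_rot: [-3.134, 0.003, 1.414]
wrist_force: [-16.1, 0.7, 1.6]
finger_gap: 8.8
finger_force: 30.0
```

Request:
servo_tool(
  motion=[
    [[0.008,-0.0013,0,0,0,0,1],[0.008,-0.0013,0,0,0,0,1],[0.008,-0.0013,0,0,0,0,1]],
  ],
)

```text
clock: 20.7
eef_pos: [638.9, -130.1, 166.9]
eef_rot: [-3.125, 0.002, 1.413]
wrist_force: [-47.9, 6.4, 14.0]
finger_gap: 9.3
finger_force: 30.0
```

Request:
servo_tool(
  motion=[
    [[-0.006,0.001,0,0,0,0,1],[-0.006,0.001,0,0,0,0,0.73],[-0.006,0.001,0,0,0,0,0.71],[-0.006,0.001,0,0,0,0,0.71],[-0.006,0.001,0.06,0,0,0,0.71],[-0.006,0.001,0.14,0,0,0,0.71],[-0.006,0.001,0.24,0,0,0,0.71],[-0.1,0.016,0.26,0,0,0,0.71],[-0.2,0.1,0.26,0,0,0,0.71],[-0.3,0.18,0.26,0,0,0,0.71]],
  ],
)

```text
clock: 21.7
eef_pos: [515.7, -58.7, 297.2]
eef_rot: [3.142, 0.002, 1.412]
wrist_force: [0.3, 1.2, 1.4]
finger_gap: 27.1
finger_force: 0.0
```

Run:
```python
from h import *
s=manip.read_state(); print(s["eef_pos"],s["wrist_force"])
yaw=np.radians(-9.2); ex=np.array([np.cos(yaw),np.sin(yaw)]); ey=np.array([-ex[1],ex[0]])
for n in("side","top"):
    f,P,c=cam(n); Z=P[...,2]; X=P[...,:2]@ex; Y=P[...,:2]@ey
    k=(abs(X-645)<25)&(abs(Y+26)<40)&(Z>165)&(Z<200); print(n,k.sum(),np.median(X[k]),np.median(Z[k]))
    if n=="side": save("s8",f)
```

```text
[515.74762137 -58.66997423 297.20201543] [0.30405916 1.18353292 1.43148705]
side 78 649.0010935134464 188.5501511686702
top 8 650.234793936731 186.6178063291344
```

View pics/s8.png

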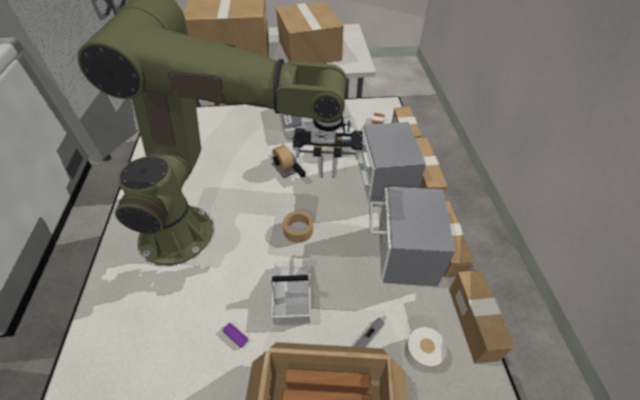

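The final side view shows the bin shut at (415,235), the empty scoop standing at (290,295), and everything else where it was.

```bash
python3 -c "
from cell import manip
print(manip.sign_off())"
```

```text
the job is handed in; nothing more can be done
None
```

I opened the bin to its stop, tipped the wooden brush backs in from the scoop, stood the empty scoop back upright and pushed the bin shut, then handed the job in at about 22 s. That all five went in rests on the scoop's weight drop (1.8 N), the empty scoop and no strays on the table; I didn't count them in the bin.

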